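Take apart a stack of sample dishes and spacer plates

ROBOT

A 6-joint arm with a two-finger parallel gripper is mounted at the origin on a cart in front of the work surface, level with it; the furniture and walls round the work are solid. World frame = base frame: x ahead of the robot, y to its left, z up, the work surface at z = 0. Lengths are in m, angles in rad, forces in N, time in s.
With the tool pointing down it reaches from about 0.4 to 0.925 m from the base axis. Payload 12.5 kg.
Tool frame: the origin (TCP) lies midway between the tips of the shut fingers; the grasp point (between the pads) lies 19 mm behind it; z points along the fingers, y is the line along which they close (so a half turn about z gives the same grasp; the last joint's range is limited). The gripper opens to 95 mm and grips with 3 to 60 N. Pads are 20 mm wide; open, the fingers measure 119 mm over their backs; the gripper's body (75 mm by 180 mm) begins 59 mm behind the grasp point.
Start: joints at [1.053, 0.491, 1.559, -0, 1.092, -0.106], TCP at [0.25, 0.573, 0.184] pointing down, gripper open.
Joint ranges: [-3.1, 3.1], [-0.84, 2.19], [0.05, 2.79], [-1.13, 4.28], [0.06, 2.93], [-2.69, 2.69]. Speed limits (rad/s): [2.22, 2.22, 2.79, 3.14, 3.14, 3.14].

INTERFACE

Orientations are given as a unit quaternion [w, x, y, z].
In Python, from plant import observe, cams, ticket gives the robot as it stands.
- The arm moves only by the tool carry_out, never from a script. Its argument "steps" is a list of rows, each a list of 4 numbers: the shift along the tool's x, y, z normalised to -1 to 1, where 1 is 0.8 m, then the turn about the tool's z normalised to -1 to 1, where 1 is pi/2 rad. A call has 1 to 8 rows; each row is the pose to reach, as a shift and turn from the pose commanded when the call began, along the tool's axes at that moment; what a row does not reach only later rows make up. A row lasts 1/8 s, in which the tool goes at most 62.5 mm and 10.7 degrees, less where a joint would pass 70% of its speed; a pose out of reach is approached as far as the arm can. A call with a number of a shift or a turn outside -1 to 1 is refused whole. A call with a gripper value outside its range is refused whole. "hand" is the opening, from 0 (shut) to 1 (fully open), set as the call begins (left out, the last holds). The fingers move at their own pace and stop on an object; "grip_force" is the grip in N (left out, the last holds). Time passes only in rows, so rows that repeat a pose let the fingers close. It gives the time, the measured TCP pose, the force, the opening and the grip force at its end, in the units of the state.
- observe(): the state, without advancing time (a new reading comes with each control period).
- cams.camera(name): name is "side" or "top"; returns (picture, depth): 480x640x3 uint8, red, green, blue; 480x640 float32, m along the optical axis (not along the pixel's ray), 0 where there is no reading.
- cams.camera_info(name): a dict with "vfov" (degrees; the focal length in pixels is half the picture's height over the tangent of half this angle, whatever the lens; pixels are square), "cx", "cy" (the principal point, pixels), "xyz" and "rotation" of the camera in the world. Camera axes: x right, y up, looking along -z (the intrinsics and any distortion apply to the point x, -y, -z); pixel columns grow to the right and rows downward; lengths in m; the calibration is good to about 2 mm. A picture is of the moment at which its call begins. camera_info takes no time and is no camera call.
- ticket.close_job(): hands the job in; it is judged then, once.
The state is a dict: "time_s": time; "q": joint angles; "joint_vel": joint speeds; "joint_torque": joint torques, N m; "eef_pos": TCP position; "ee_rot": TCP orientation; "contact_force": force on the tool from outside, world axes, zero at the start; "torque": the same for the moment, N m; "grip_width": finger opening in m; "gripper_force": force on a finger pad.
Only numpy, scipy, OpenCV 4.12 (cv2) and the standard library are available. Lean on these libraries where they do the work, as an engineer would, in place of code of your own. Each camera call takes 0.05 s, during which the arm holds its last target. There are 200 camera calls.

TASK

Take the stack apart from the top down: set each glass sample dish on a grey circle of the white board, one dish to a circle, and lay the two blue spacer plates flat on the middle of the cork mat as one neat pile, the second plate squarely on top of the first with the edges in line. Keep the dishes level, set everything down gently instead of dropping it, and do not disturb the tweezers, the vial or the brown bottle standing around.

Things in the scene. Friction and masses are not known exactly. Their poses are not given: they have to be found in the camera images.
- dish_up: round clear glass dish with small metal sample pans fixed in it, 60 mm diameter, 14 mm high, 30 g nominal; origin at the centre of its underside, z up through its open top. Grip it across the 60 mm rim. The upper dish: it stands on top of the stack, centred within 3 mm on plate_up.
- plate_up: rigid blue plate with four small corner bores, 100 mm along its own x, 64 mm along its own y, 10 mm thick, 120 g nominal; origin at the centre of its underside, z up. Grip it across its 64 mm width (along its y), near the middle. The upper spacer: it lies on the rim of dish_low, centred within 3 mm and in line with plate_low within 0.05 rad, with dish_up on it; its underside starts 24 mm above the worktop.
- dish_low: round clear glass dish with small metal sample pans fixed in it, 60 mm diameter, 14 mm high, 30 g nominal; origin at the centre of its underside, z up through its open top. Grip it across the 60 mm rim. The lower dish: it stands on plate_low, under plate_up.
- plate_low: rigid blue plate with four small corner bores, 100 mm along its own x, 64 mm along its own y, 10 mm thick, 120 g nominal; origin at the centre of its underside, z up. Grip it across its 64 mm width (along its y), near the middle. The lower spacer: the bottom of the stack, lying on the worktop.
- board: fixed white board with two grey circles side by side, 120 mm along its own x, 200 mm along its own y, 10 mm thick; origin at the centre of its underside on the worktop.
- circle_a (a point): centre of one grey circle, 80 mm diameter, on the board's upper face (10 mm above the worktop), 52 mm from the board's centre along the board's +y.
- circle_b (a point): centre of the other grey circle, 80 mm diameter, on the board's upper face, 52 mm from the board's centre along the board's -y.
- mat: fixed square cork mat, 130 x 130 mm, 4 mm thick; origin at the centre of its underside on the worktop; the plates go on its middle.
- tweezers: bystander: black metal tweezers lying flat along y, 155 x 13 x 9 mm, near the edge of the worktop on the robot's side; origin at the centre of the underside.
- vial: bystander: small white vial with green label and black cap, standing, 15 mm diameter, 54 mm high, beyond the work; origin at the centre of its underside.
- amber_bottle: bystander: brown glass bottle with black cap, standing, 58 mm diameter, 130 mm high, beyond the work on the right; origin at the centre of its underside.
Mind the look-alikes: they are no part of the job. What is shaped like the dish_up but red or yellow is not meant.

How it is judged:
By the outcome, as a careful person would: the job done as asked, in the order asked, and still so for the second after the job is handed in, with the robot touching nothing.
It also fails if it takes over 72 s, if anything falls off the work surface, if the arm or the gripper's body presses on something with over 40 N, if the wrist force passes 120 N, or if a joint passes its speed limit or range.

## Working session

There is one attempt and no reset: what is moved stays moved. The work goes in short steps, Python scripts to look and compute and a tool call to move; the robot and the scene stay as the last step left them, time stands still between calls to the robot, and variables do not carry over. Pictures are saved under pics/ and viewed, at most 10 in all, crops included, and the job is handed in when it is done.

Besides the shell and the picture viewer there is one more tool, called after "Emit:" in YAML: its name, and indented under it one key for each argument. carry_out: Moves the arm, as the interface text tells. Scaled input: -1 to 1 covers 0.8 m each way for a shift and pi/2 rad each way for a turn. Its arguments: {"type":"object","properties":{"steps":{"type":"array"},"hand":{"type":"number"},"grip_force":{"type":"number"}},"required":["steps"]}

```bash
ls; mkdir -p pics
python3 - <<'E'
from plant import observe,cams
import cv2,numpy as np
for n in("side","top"):
    p,d=cams.camera(n); cv2.imwrite(f"pics/{n}0.png",p[:,:,::-1]); np.savez(f"{n}0.npz",p=p,d=d); print(cams.camera_info(n))
print(observe())
E
```

```text
pics
{'vfov': 50.88729170508146, 'cx': 317.77635581308397, 'cy': 248.0003048831814, 'xyz': array([ 0.25356784, -0.82131028,  0.68411338]), 'rotation': array([ 0.87718138,  0.45032368, -0.06657281, -0.15273988])}
{'vfov': 48.16631843506456, 'cx': 333.264128091267, 'cy': 239.75019068415807, 'xyz': array([0.39819259, 0.01886624, 1.31823066]), 'rotation': array([ 0.70770555,  0.03637846, -0.03547656, -0.70467786])}
{'time_s': 0.1, 'q': array([ 1.05337705e+00,  4.91466427e-01,  1.55935936e+00,  1.57078717e-05,
        1.09169968e+00, -1.05607450e-01]), 'joint_vel': array([-0.00021483, -0.00236024, -0.00055294, -0.00209885,  0.00078847,
       -0.00041587]), 'joint_torque': array([ 1.73969827e-03, -6.13622332e+01, -2.58603090e+01,  6.93647400e-02,
        4.70383116e-02, -8.26382529e-05]), 'eef_pos': array([0.25003451, 0.57255682, 0.18305065]), 'ee_rot': array([-1.49586424e-04,  2.04457547e-01,  9.78875321e-01, -4.41824407e-04]), 'contact_force': array([-0.26218233, -0.57904111, -0.38607961]), 'torque': array([-0.04857679, -0.0524407 ,  0.01570015]), 'gripper_force': 0.0, 'grip_width': 0.09512623421363219}
```

View pics/top0.png

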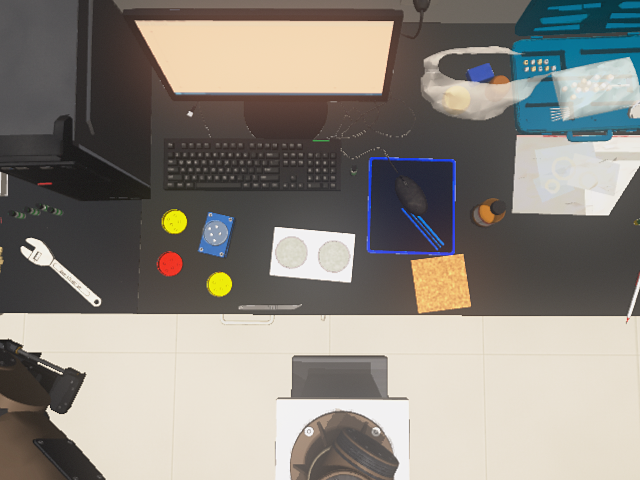

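View pics/side0.png

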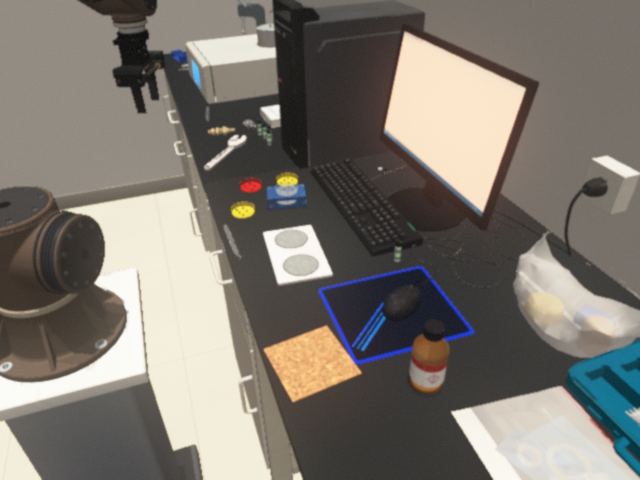

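The top view shows the stack (blue plate with a clear dish) at about (215,234). The board is at (312,255) with its circles at (291,252) and (334,257), and the mat is at (441,283). The bottle is at (490,212), the tweezers at (270,307) and the vial near (353,170).

Things that could be taken for the dish: yellow (174,221), red (170,264), yellow (219,284), and the clear dish on the blue plate (215,232). By the description I choose the clear one.

```bash
cat > h.py <<'E'
import numpy as np,cv2
from scipy.spatial.transform import Rotation as R
from plant import observe,cams
def quat(q): return R.from_quat([q[1],q[2],q[3],q[0]])
def cast(n,uv,z):
    i=cams.camera_info(n); f=240/np.tan(np.radians(i["vfov"])/2)
    uv=np.atleast_2d(uv).astype(float)
    d=np.c_[(uv[:,0]-i["cx"])/f,-(uv[:,1]-i["cy"])/f,-np.ones(len(uv))]
    d=quat(i["rotation"]).apply(d); c=i["xyz"]
    return c+d*((z-c[2])/d[:,2])[:,None]
def proj(n,P):
    i=cams.camera_info(n); f=240/np.tan(np.radians(i["vfov"])/2)
    p=quat(i["rotation"]).inv().apply(np.atleast_2d(P)-i["xyz"])
    return np.c_[i["cx"]-f*p[:,0]/p[:,2],i["cy"]+f*p[:,1]/p[:,2]]
def blob(mask,near,rad=40,k=3):
    m=np.zeros_like(mask,np.uint8); cv2.circle(m,tuple(int(a) for a in near),rad,1,-1)
    m=(m*(mask>0)).astype(np.uint8)*255
    if k: m=cv2.morphologyEx(m,cv2.MORPH_CLOSE,np.ones((k,k)))
    cs,_=cv2.findContours(m,cv2.RETR_EXTERNAL,cv2.CHAIN_APPROX_NONE)
    return max(cs,key=cv2.contourArea)[:,0,:]
def rect(n,c,z):
    """min-area rectangle of contour cast to plane z: centre, sizes, yaw of long side"""
    P=cast(n,c,z)[:,:2]; P0=P.mean(0)
    (cx,cy),(w,h),a=cv2.minAreaRect(((P-P0)*1000).astype(np.float32))
    if w<h: w,h,a=h,w,a+90
    return P0+np.array([cx,cy])/1000,(w,h),((a+90)%180)-90
E
python3 - <<'E'
from h import *
for n,pts in(("top",dict(stack=(215,234),board=(312,255),mat=(441,283))),("side",dict(stack=(286,193),board=(296,254),mat=(311,362)))):
    z=np.load(f"{n}0.npz");p=z["p"];d=z["d"]
    hsv=cv2.cvtColor(p,cv2.COLOR_RGB2HSV); H,S,V=cv2.split(hsv)
    mb=((H>98)&(H<125)&(S>90)&(V>50)); mw=(S<50)&(V>140); mc=(H>5)&(H<25)&(S>70)&(V>130)
    print(n,"plate",rect(n,blob(mb,pts["stack"],38,9),.034))
    print("board",rect(n,blob(mw,pts["board"],60,5),.01)); print("mat",rect(n,blob(mc,pts["mat"],60,5),.004))
    m=mw&(V>0); g=((S<60)&(V>100)&(V<222)); 
    for c in([(291,252),(334,257)] if n=="top" else [(292,238),(301,265)]):
        e=blob(g,c,22,3); q=cast(n,e,.01)[:,:2]; print("circle",cv2.minEnclosingCircle((q*1000).astype(np.float32)), q.mean(0))
    u,v=pts["stack"]; print("depth",d[v,u], proj(n,[[.4,0,0]]))
    b=cv2.resize(p[v-40:v+40,u-50:u+50,::-1],(800,640)[:2],interpolation=cv2.INTER_CUBIC)[20:620]
    cv2.imwrite(f"pics/crop_{n}.png",b)
a=cv2.imread("pics/crop_top.png");b=cv2.imread("pics/crop_side.png")
cv2.imwrite("pics/crops.png",cv2.resize(np.hstack([a[:,100:700],b[:,100:700]]),(800,400)))
E
```

```text
top plate (array([0.54095514, 0.30199844]), (101.11517333984375, 69.61846160888672), -12.357688903808594)
board (array([0.49584253, 0.07256678]), (200.68572998046875, 120.95276641845703), 85.01226043701172)
mat (array([ 0.42697727, -0.24093153]), (131.53810119628906, 131.41236877441406), 7.367929458618164)
circle ((503.13604736328125, 130.51417541503906), 47.336517333984375) [0.5027992  0.13857007]
circle ((493.1484375, 15.57115650177002), 43.93701171875) [0.49176421 0.01614977]
depth 1.2858968 [[341.56099912 293.8178215 ]]
side plate (array([0.53422443, 0.27898239]), (114.40570831298828, 101.9853286743164), 75.61581420898438)
board (array([0.49423656, 0.06885993]), (207.29922485351562, 121.72124481201172), 85.00765991210938)
mat (array([ 0.42635706, -0.24154175]), (133.29962158203125, 131.856689453125), -82.58579206466675)
circle ((508.8411865234375, 138.9775848388672), 56.1021842956543) [0.50601723 0.14342896]
circle ((490.7738952636719, 20.435075759887695), 39.22994613647461) [0.49082602 0.01997431]
depth 1.284964 [[262.70542056 282.90917551]]
```

View pics/crops.png

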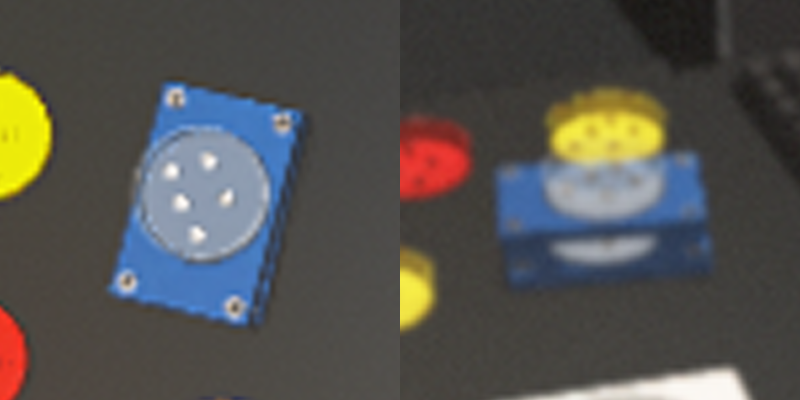

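The crop confirms it: the clear dish sits on the blue plate, and the red and yellow ones stand apart. I'll refine the plate's top face and the dish, then check clearances.

Run:
```python
from h import *
z=np.load("top0.npz");p=z["p"];H,S,V=cv2.split(cv2.cvtColor(p,cv2.COLOR_RGB2HSV))
print("V along row 246:",[(u,int(H[246,u]),int(S[246,u]),int(V[246,u])) for u in range(196,236,2)])
for t in(110,130,150):
    print(t,rect("top",blob(((H>95)&(H<125)&(S>60)&(V>t)),(215,234),38,9),.034))
g=(S<120)&(V>120); c=blob(g,(215,232),16,3); q=cast("top",c,.041)[:,:2]; print("dish",cv2.minEnclosingCircle((q*1000).astype(np.float32)))
yl=(S>150)&(H>22)&(H<36)
for a in((174,221),(219,284)): print("yellow",cast("top",blob(yl,a,18).mean(0),.012))
print("tower base",cast("side",(303,163),0)," bottle",cast("top",(490,212),.1)," tweez",cast("top",[(240,307),(301,307)],.005),"vial",cast("side",(397,262),0))
o=observe(); print(np.degrees(quat(o["ee_rot"]).as_matrix()))
```

```text
V along row 246: [(196, 16, 37, 75), (198, 150, 4, 72), (200, 107, 162, 190), (202, 107, 161, 185), (204, 107, 155, 186), (206, 107, 158, 186), (208, 107, 155, 187), (210, 107, 160, 193), (212, 108, 159, 173), (214, 108, 158, 174), (216, 108, 156, 173), (218, 107, 160, 179), (220, 107, 159, 189), (222, 108, 158, 189), (224, 107, 158, 189), (226, 108, 138, 137), (228, 109, 130, 124), (230, 17, 24, 73), (232, 17, 23, 76), (234, 15, 20, 76)]
110 (array([0.5409695 , 0.30206614]), (100.73082733154297, 69.25000762939453), -12.816291809082031)
130 (array([0.54141597, 0.30166733]), (98.65918731689453, 67.85928344726562), -13.157203674316406)
150 (array([0.54155712, 0.30170591]), (98.3616943359375, 67.77827453613281), -12.955528259277344)
dish ((546.0238037109375, 304.8728332519531), 32.125022888183594)
yellow [[0.57546013 0.41227938 0.012     ]]
yellow [[0.42284137 0.29765044 0.012     ]]
tower base [[0.65290282 0.50847808 0.        ]]  bottle [[ 0.58791759 -0.33825727  0.1       ]]  tweez [[0.36707991 0.24655139 0.005     ]
 [0.36772644 0.09844487 0.005     ]] vial [[ 0.69775724 -0.03458926  0.        ]]
[[-5.25055188e+01  2.29341691e+01 -2.71307884e-02]
 [ 2.29341842e+01  5.25054990e+01 -4.60551422e-02]
 [ 6.42768402e-03 -5.30644955e-02 -5.72957546e+01]]
```

```bash
cat >> h.py <<'E'
def go(x,y,z,yaw=None,ref=None):
    """row for target TCP and tool-y heading (deg, mod 180)"""
    o=observe(); r=quat(o["ee_rot"]).as_matrix()
    s=r.T@(np.array([x,y,z])-o["eef_pos"])/.8
    h=np.degrees(np.arctan2(r[1,1],r[0,1])); t=0 if yaw is None else -((yaw-h+90)%180-90)/90
    print("row",np.round([*s,t],4),"now",o["time_s"],np.round(o["eef_pos"],4),"head",round(h,2),"F",np.round(o["contact_force"],1),"w",round(o["grip_width"],4))
E
python3 -c "
from h import *
go(.5425,.302,.10,77)"
```

```text
row [-0.4704 -0.1635  0.1039 -0.1177] now 0.1 [0.25   0.5726 0.1831] head 66.4 F [-0.3 -0.6 -0.4] w 0.0951
```

Emit:
carry_out:
  steps:
    - [-0.4704,-0.1635,0.1039,-0.1177]
    - [-0.4704,-0.1635,0.1039,-0.1177]
    - [-0.4704,-0.1635,0.1039,-0.1177]
    - [-0.4704,-0.1635,0.1039,-0.1177]
    - [-0.4704,-0.1635,0.1039,-0.1177]
    - [-0.4704,-0.1635,0.1039,-0.1177]
    - [-0.4704,-0.1635,0.1039,-0.1177]
    - [-0.4704,-0.1635,0.1039,-0.1177]
  hand: 0.88
  grip_force: 6

```text
time_s: 1.1
eef_pos: [0.5437, 0.3004, 0.0994]
ee_rot: [-0.001, 0.115, 0.993, -0.0]
contact_force: [-0.6, -0.0, -0.3]
grip_width: 0.0837
gripper_force: 0.0
```

Run:
```python
from h import *
go(.5425,.302,.038,77)
p,d=cams.camera("side"); c=p[120:280,190:400,::-1]; cv2.imwrite("pics/s1.png",cv2.resize(c,None,fx=3.5,fy=3.5,interpolation=cv2.INTER_CUBIC))
```

```text
row [ 0.0018  0.0017  0.0767 -0.002 ] now 1.1 [0.5437 0.3004 0.0994] head 76.82 F [-0.6 -0.  -0.3] w 0.0837
```

View pics/s1.png

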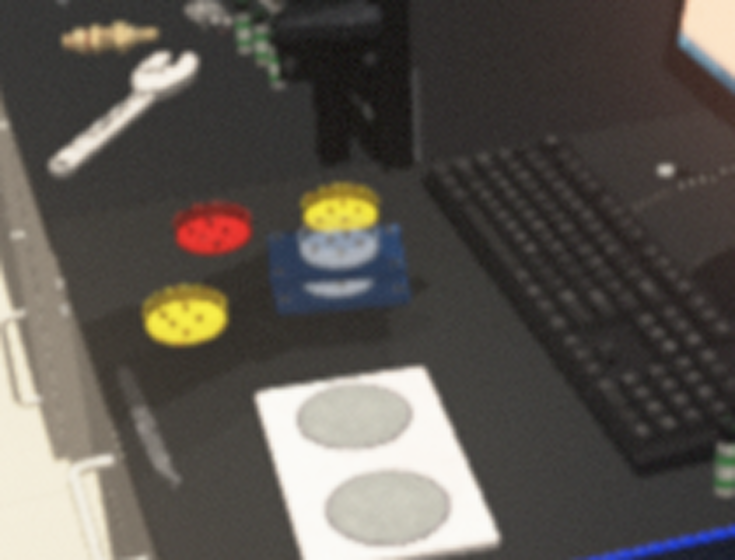

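The gripper hangs above the stack, with the fingers at crop (340–400,160). The dish and plate are undisturbed at crop (338,245). Descending.

Emit:
carry_out:
  steps:
    - [0,0,0.035,0]
    - [0,0,0.06,0]
    - [0,0,0.07,0]
    - [0,0,0.0767,0]
    - [0,0,0.0767,0]
    - [0,0,0.0767,0]

```text
time_s: 1.9
eef_pos: [0.5429, 0.3025, 0.0397]
ee_rot: [0.0, 0.113, 0.994, 0.0]
contact_force: [-0.5, 0.5, 0.6]
grip_width: 0.0835
gripper_force: 0.0
```

```bash
python3 -c "
from h import *
go(.5425,.302,.038,77)"
```

```text
row [ 0.0003 -0.0007  0.0022  0.    ] now 1.9 [0.5429 0.3025 0.0397] head 77.0 F [-0.5  0.5  0.6] w 0.0835
```

Emit:
carry_out:
  steps:
    - [0,0,0,0]
    - [0,0,0,0]
    - [0,0,0,0]
    - [0,0,0,0]
    - [0,0,0,0]
  hand: 0.5
  grip_force: 6

```text
time_s: 2.52
eef_pos: [0.5426, 0.3023, 0.039]
ee_rot: [-0.0, 0.113, 0.994, 0.0]
contact_force: [-0.1, 0.2, 0.4]
grip_width: 0.0482
gripper_force: 0.0
```

The opening of 48 mm with no force means the dish isn't between the pads, so I'll look.

Run:
```python
from h import *
p,d=cams.camera("side"); c=p[140:240,220:350,::-1]; a=cv2.resize(c,(520,400),interpolation=cv2.INTER_CUBIC)
p,d=cams.camera("top"); c=p[190:290,180:250,::-1]; b=cv2.resize(c,(280,400),interpolation=cv2.INTER_CUBIC)
cv2.imwrite("pics/s2.png",np.hstack([a,b]))
```

```text
(no output)
```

View pics/s2.png

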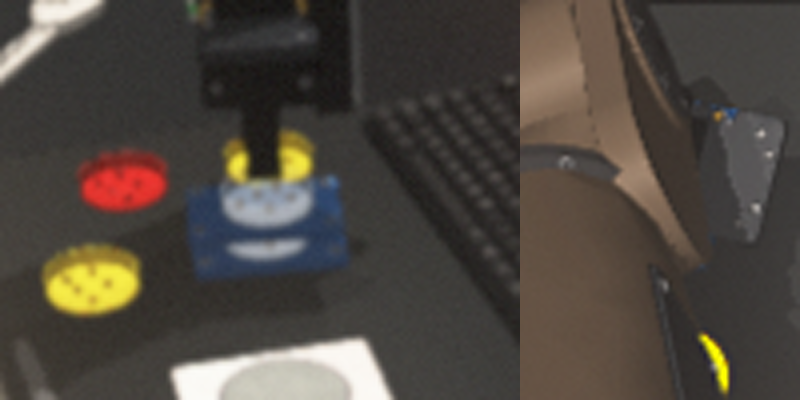

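Run:
```python
from h import *
t=np.radians(77); u=np.array([np.cos(t),np.sin(t),0])
c=np.array([.5426,.3023,.039])
for n in("side","top"):
    print(n,"near tip",proj(n,c-.024*u),"far",proj(n,c+.024*u),"dish rim c",proj(n,[.5425,.302,.048]),"plate corners",proj(n,[c+a*np.array([.974,-.225,0])+b*u+[0,0,-.005] for a in(-.05,.05) for b in(-.032,.032)]).round(0).tolist())
z=np.load("side0.npz");p=z["p"];H,S,V=cv2.split(cv2.cvtColor(p,cv2.COLOR_RGB2HSV))
c=blob((H>95)&(H<125)&(S>60)&(V>45),(286,193),30,5); print("side plate bbox",c.min(0),c.max(0),cv2.boxPoints(cv2.minAreaRect(c)).round(1).tolist())
d=np.load("top0.npz")["d"]; print("top depth stack/table",np.median(d[228:238,210:220]),np.median(d[270:275,240:250]))
for P in([.5425,.302,.048],[.5425,.302,.034],[.4,.25,0]):
    i=cams.camera_info("top");q=quat(i["rotation"]).inv().apply(np.array(P)-i["xyz"]); print(P,-q[2])
```

```text
side near tip [[286.8496127  193.97595851]] far [[285.805868   185.01811921]] dish rim c [[286.1169716  186.44816985]] plate corners [[268.0, 199.0], [267.0, 187.0], [307.0, 196.0], [304.0, 184.0]]
top near tip [[225.59558078 235.7636105 ]] far [[206.21934738 231.20799919]] dish rim c [[215.20216002 233.09961176]] plate corners [[224.0, 257.0], [198.0, 251.0], [234.0, 217.0], [209.0, 211.0]]
side plate bbox [266 184] [306 209] [[265.20001220703125, 186.3000030517578], [304.8999938964844, 183.5], [306.5, 206.5], [266.79998779296875, 209.39999389648438]]
top depth stack/table 1.2908826 1.3179736
[0.5425, 0.302, 0.048] 1.2787384128555057
[0.5425, 0.302, 0.034] 1.2926661174601202
[0.4, 0.25, 0] 1.3119515062110296
```

Run:
```python
from h import *
p,d=cams.camera("side"); i=cams.camera_info("side"); f=240/np.tan(np.radians(i["vfov"])/2)
def pt(u,v):
    z=d[v,u]; return (quat(i["rotation"]).apply([(u-i["cx"])/f*z,-(v-i["cy"])/f*z,-z])+i["xyz"]).round(3)
for u,v in[(285,168),(285,174),(285,178),(285,181),(285,184),(285,187),(285,190),(285,196),(272,194),(300,192),(310,160)]: print(u,v,p[v,u],pt(u,v))
```

```text
285 168 [29 26 22] [0.534 0.267 0.119]
285 174 [31 28 27] [0.533 0.27  0.101]
285 178 [28 27 24] [0.533 0.27  0.09 ]
285 181 [36 31 30] [0.534 0.276 0.079]
285 184 [86 84 62] [0.533 0.274 0.071]
285 187 [143 150 156] [0.545 0.325 0.034]
285 190 [146 157 171] [0.54  0.307 0.035]
285 196 [118 125 137] [0.532 0.281 0.033]
272 194 [46 60 86] [0.503 0.301 0.034]
300 192 [43 65 95] [0.575 0.286 0.033]
310 160 [57 55 54] [0.666 0.479 0.021]
```

The depth shows the visible finger tip at z≈0.071, while the reported TCP is 0.039. I'll check how the tip height changes with the opening.

Emit:
carry_out:
  steps:
    - [0,0,0,0]
    - [0,0,0,0]
    - [0,0,0,0]
    - [0,0,0,0]
  hand: 0.88

```text
time_s: 3.18
eef_pos: [0.5427, 0.3023, 0.0391]
ee_rot: [0.0, 0.113, 0.994, 0.0]
contact_force: [-0.3, 0.1, 0.1]
grip_width: 0.081
gripper_force: 0.0
```

```bash
cat >> h.py <<'E'
def pt(n,d,u,v):
    i=cams.camera_info(n); f=240/np.tan(np.radians(i["vfov"])/2); z=float(d[v,u])
    return (quat(i["rotation"]).apply([(u-i["cx"])/f*z,-(v-i["cy"])/f*z,-z])+i["xyz"]).round(3)
def tips(us,vs):
    p,d=cams.camera("side"); o=observe(); print(np.round(o["eef_pos"],4),o["grip_width"],o["contact_force"].round(1))
    for u in us: print(u,[(v,*pt("side",d,u,v).tolist()) for v in vs])
E
python3 -c "
from h import *
tips([284,287,290,294],range(178,200,2))"
```

```text
[0.5426 0.3023 0.0391] 0.0825251545741756 [0.3 0.6 0.2]
284 [(178, 0.526, 0.254, 0.1), (180, 0.526, 0.255, 0.094), (182, 0.526, 0.256, 0.087), (184, 0.526, 0.258, 0.081), (186, 0.526, 0.259, 0.075), (188, 0.525, 0.256, 0.071), (190, 0.538, 0.311, 0.034), (192, 0.536, 0.304, 0.032), (194, 0.53, 0.28, 0.04), (196, 0.53, 0.281, 0.034), (198, 0.529, 0.278, 0.029)]
287 [(178, 0.532, 0.249, 0.101), (180, 0.534, 0.254, 0.092), (182, 0.533, 0.254, 0.087), (184, 0.534, 0.259, 0.079), (186, 0.534, 0.26, 0.073), (188, 0.533, 0.257, 0.068), (190, 0.546, 0.308, 0.034), (192, 0.541, 0.29, 0.038), (194, 0.538, 0.279, 0.039), (196, 0.536, 0.274, 0.036), (198, 0.535, 0.273, 0.031)]
290 [(178, 0.541, 0.252, 0.098), (180, 0.541, 0.255, 0.09), (182, 0.54, 0.252, 0.087), (184, 0.541, 0.255, 0.08), (186, 0.541, 0.256, 0.074), (188, 0.541, 0.257, 0.067), (190, 0.552, 0.301, 0.036), (192, 0.545, 0.276, 0.045), (194, 0.545, 0.276, 0.039), (196, 0.545, 0.278, 0.032), (198, 0.543, 0.27, 0.031)]
294 [(178, 0.6, 0.428, -0.001), (180, 0.597, 0.418, -0.002), (182, 0.588, 0.386, 0.01), (184, 0.569, 0.319, 0.041), (186, 0.568, 0.317, 0.036), (188, 0.566, 0.31, 0.034), (190, 0.563, 0.302, 0.033), (192, 0.557, 0.279, 0.041), (194, 0.557, 0.282, 0.033), (196, 0.555, 0.277, 0.03), (198, 0.554, 0.275, 0.026)]
```

The tip stays about 28 mm above the reported TCP at either opening, and its x and y agree. I'll use that offset. Descending 28 mm.

Emit:
carry_out:
  steps:
    - [0,0,0.012,0]
    - [0,0,0.024,0]
    - [0,0,0.03,0]
    - [0,0,0.035,0]
    - [0,0,0.035,0]

```text
time_s: 3.85
eef_pos: [0.5426, 0.3023, 0.0108]
ee_rot: [-0.0, 0.113, 0.994, -0.0]
contact_force: [0.4, 0.5, -1.2]
grip_width: 0.0838
gripper_force: 0.0
```

```bash
python3 -c "
from h import *
tips([285,287,289],range(192,206,1))"
```

```text
[0.5427 0.3023 0.011 ] 0.08395507337275442 [-0.2  0.2 -0.1]
285 [(192, 0.526, 0.253, 0.061), (193, 0.526, 0.252, 0.058), (194, 0.526, 0.254, 0.054), (195, 0.526, 0.254, 0.051), (196, 0.527, 0.259, 0.046), (197, 0.527, 0.259, 0.043), (198, 0.527, 0.259, 0.04), (199, 0.529, 0.271, 0.03), (200, 0.53, 0.274, 0.025), (201, 0.531, 0.28, 0.019), (202, 0.531, 0.279, 0.016), (203, 0.53, 0.278, 0.014), (204, 0.53, 0.278, 0.011), (205, 0.53, 0.278, 0.008)]
287 [(192, 0.531, 0.253, 0.06), (193, 0.531, 0.253, 0.057), (194, 0.53, 0.249, 0.056), (195, 0.53, 0.252, 0.052), (196, 0.531, 0.254, 0.048), (197, 0.531, 0.254, 0.045), (198, 0.53, 0.253, 0.043), (199, 0.537, 0.281, 0.023), (200, 0.536, 0.276, 0.023), (201, 0.535, 0.272, 0.022), (202, 0.535, 0.275, 0.018), (203, 0.534, 0.271, 0.017), (204, 0.534, 0.273, 0.013), (205, 0.535, 0.276, 0.008)]
289 [(192, 0.536, 0.25, 0.061), (193, 0.535, 0.25, 0.058), (194, 0.536, 0.252, 0.053), (195, 0.535, 0.251, 0.051), (196, 0.536, 0.255, 0.046), (197, 0.536, 0.254, 0.044), (198, 0.536, 0.254, 0.041), (199, 0.54, 0.272, 0.027), (200, 0.541, 0.274, 0.023), (201, 0.541, 0.278, 0.018), (202, 0.54, 0.274, 0.017), (203, 0.541, 0.279, 0.011), (204, 0.541, 0.277, 0.01), (205, 0.539, 0.271, 0.01)]
```

The tips are at about 0.039, as wanted. Closing.

Emit:
carry_out:
  steps:
    - [0,0,0,0]
    - [0,0,0,0]
    - [0,0,0,0]
    - [0,0,0,0]
  hand: 0.5
  grip_force: 6

```text
time_s: 4.4
eef_pos: [0.5427, 0.3023, 0.0112]
ee_rot: [0.0, 0.113, 0.994, 0.0]
contact_force: [-0.1, 0.5, 1.2]
grip_width: 0.0591
gripper_force: 6.0
```

Gripped: width 59 mm at 6 N. Lifting, then carrying it to circle_b.

Emit:
carry_out:
  steps:
    - [0,0,-0.012,0]
    - [0,0,-0.035,0]
    - [-0.001,-0.03,-0.06,0]
    - [-0.003,-0.08,-0.07,0]
    - [-0.006,-0.14,-0.07,0]
    - [-0.008,-0.2,-0.07,0]
    - [-0.01,-0.26,-0.07,0]
    - [-0.0125,-0.31,-0.07,0]

```text
time_s: 5.4
eef_pos: [0.4965, 0.0568, 0.0684]
ee_rot: [0.001, 0.113, 0.994, 0.0]
contact_force: [0.9, 1.1, 0.3]
grip_width: 0.0593
gripper_force: 6.0
```

Emit:
carry_out:
  steps:
    - [-0.0012,-0.035,0,0]
    - [-0.0017,-0.05,0,0]
    - [-0.0017,-0.05,0.02,0]
    - [-0.0017,-0.05,0.05,0]
    - [-0.0017,-0.05,0.07,0]
    - [-0.0017,-0.05,0.08,0]
    - [-0.0017,-0.05,0.085,0]
    - [-0.0017,-0.05,0.085,0]

```text
time_s: 6.4
eef_pos: [0.4891, 0.0193, -0.0007]
ee_rot: [0.0, 0.113, 0.994, 0.0]
contact_force: [0.3, -1.1, 0.1]
grip_width: 0.0592
gripper_force: 6.0
```

Run:
```python
from h import *
go(.489,.0192,-.0128,77)
p,d=cams.camera("side"); c=p[200:320,230:390,::-1]; a=cv2.resize(c,(480,360),interpolation=cv2.INTER_CUBIC)
p,d=cams.camera("top"); c=p[200:320,180:380,::-1]; b=cv2.resize(c,(320,192),interpolation=cv2.INTER_CUBIC)
o=np.zeros((360,800,3),np.uint8);o[:,:480]=a;o[:192,480:]=b
cv2.imwrite("pics/s3.png",o)
```

```text
row [ 0.0002 -0.0001  0.0152  0.0001] now 6.4 [ 0.4891  0.0193 -0.0007] head 77.01 F [ 0.3 -1.1  0.1] w 0.0592
```

View pics/s3.png

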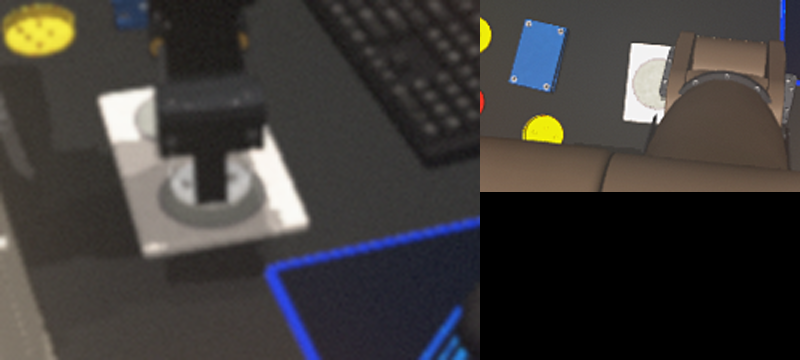

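The dish hangs level over circle_b at crop (210,185), and plate_up is uncovered and in place. Lowering the last 12 mm slowly.

Emit:
carry_out:
  steps:
    - [0,0,0.005,0]
    - [0,0,0.009,0]
    - [0,0,0.012,0]
    - [0,0,0.0135,0]
    - [0,0,0.0145,0]
    - [0,0,0.015,0]

```text
time_s: 7.25
eef_pos: [0.4889, 0.0191, -0.0129]
ee_rot: [0.0, 0.113, 0.994, 0.0]
contact_force: [-1.2, 0.3, 5.3]
grip_width: 0.0594
gripper_force: 6.0
```

Contact at 5 N. Releasing and measuring plate_up from the top picture.

Emit:
carry_out:
  steps:
    - [0,0,0,0]
    - [0,0,0,0]
    - [0,0,0,0]
    - [0,0,-0.015,0]
    - [0,0,-0.05,0]
    - [0,0,-0.09,0]
    - [0,0,-0.09,0]
  hand: 0.8

```text
time_s: 8.12
eef_pos: [0.4901, 0.0191, 0.0615]
ee_rot: [0.002, 0.113, 0.994, 0.0]
contact_force: [-0.1, -0.5, -0.5]
grip_width: 0.076
gripper_force: 0.0
```

```bash
cat >> h.py <<'E'
def plate(z,near,n="top",t=140,rad=38):
    p,d=cams.camera(n); H,S,V=cv2.split(cv2.cvtColor(p,cv2.COLOR_RGB2HSV))
    c=blob((H>95)&(H<125)&(S>60)&(V>t),near,rad,9); P=cast(n,c,z)[:,:2]
    # bores: bright spots inside
    r=rect(n,c,z); m=cv2.moments(cv2.convexHull(((P-P[0])*1e4).astype(np.float32)))
    cen=P[0]+np.array([m["m10"],m["m01"]])/m["m00"]/1e4
    print("rect",r,"hull centroid",cen.round(4))
    k=np.zeros(p.shape[:2],np.uint8); cv2.fillPoly(k,[c],1); s=((S<100)&(k>0)).astype(np.uint8)
    nb,_,st,ce=cv2.connectedComponentsWithStats(s); B=[cast(n,ce[j],z)[0,:2] for j in range(1,nb) if 1<st[j,4]<30]
    print("bores",np.round(B,4).tolist(),"mean",np.mean(B,0).round(4) if B else None)
    return p
E
python3 - <<'E'
from h import *
plate(.034,(215,234)); go(.5413,.302,.04,77)
E
```

```text
rect (array([0.54155712, 0.30170591]), (98.36168670654297, 67.77827453613281), -12.955528259277344) hull centroid [0.5415 0.303 ]
bores [[0.5893, 0.3196], [0.578, 0.2703], [0.5166, 0.276], [0.5057, 0.3389], [0.4949, 0.2899]] mean [0.5369 0.299 ]
row [0.0164 0.3591 0.0255 0.    ] now 8.175 [0.4894 0.0191 0.0603] head 77.0 F [-0.7  0.  -0.6] w 0.0758
```

Emit:
carry_out:
  steps:
    - [0.003,0.06,0,0]
    - [0.006,0.13,0,0]
    - [0.009,0.2,0,0]
    - [0.012,0.27,0,0]
    - [0.014,0.33,0,0]
    - [0.016,0.3618,0.01,0.001]
    - [0.016,0.3618,0.03,0.001]
    - [0.016,0.3618,0.04,0.001]
  hand: 0.88

```text
time_s: 9.18
eef_pos: [0.5406, 0.3025, 0.0251]
ee_rot: [-0.001, 0.114, 0.993, -0.001]
contact_force: [0.7, 0.4, 0.4]
grip_width: 0.084
gripper_force: 0.0
```

Run:
```python
from h import *
go(.542,.304,-.005,76.9)
tips([285,287,289],range(186,200))
```

```text
row [-0.0013  0.0023  0.0377 -0.0003] now 9.175 [0.5406 0.3025 0.0251] head 76.87 F [0.7 0.4 0.4] w 0.084
[0.5406 0.3022 0.0247] 0.0840231806232416 [-0.9 -0.1 -1.3]
285 [(186, 0.527, 0.253, 0.078), (187, 0.526, 0.251, 0.076), (188, 0.528, 0.257, 0.07), (189, 0.527, 0.255, 0.068), (190, 0.527, 0.255, 0.065), (191, 0.528, 0.259, 0.06), (192, 0.528, 0.259, 0.057), (193, 0.527, 0.257, 0.056), (194, 0.536, 0.295, 0.031), (195, 0.534, 0.285, 0.034), (196, 0.533, 0.284, 0.031), (197, 0.532, 0.278, 0.032), (198, 0.53, 0.274, 0.031), (199, 0.531, 0.278, 0.026)]
287 [(186, 0.532, 0.252, 0.077), (187, 0.533, 0.256, 0.072), (188, 0.532, 0.253, 0.071), (189, 0.532, 0.255, 0.067), (190, 0.531, 0.252, 0.066), (191, 0.532, 0.255, 0.062), (192, 0.532, 0.255, 0.058), (193, 0.532, 0.256, 0.055), (194, 0.54, 0.29, 0.033), (195, 0.539, 0.287, 0.031), (196, 0.538, 0.283, 0.03), (197, 0.538, 0.281, 0.029), (198, 0.536, 0.276, 0.029), (199, 0.536, 0.275, 0.027)]
289 [(186, 0.537, 0.25, 0.077), (187, 0.538, 0.254, 0.072), (188, 0.536, 0.249, 0.072), (189, 0.536, 0.249, 0.07), (190, 0.536, 0.251, 0.065), (191, 0.538, 0.257, 0.059), (192, 0.536, 0.253, 0.059), (193, 0.536, 0.254, 0.055), (194, 0.547, 0.293, 0.03), (195, 0.545, 0.288, 0.029), (196, 0.543, 0.282, 0.03), (197, 0.541, 0.274, 0.032), (198, 0.541, 0.275, 0.029), (199, 0.54, 0.27, 0.029)]
```

Emit:
carry_out:
  steps:
    - [0,0,0.015,0]
    - [0,0,0.028,0]
    - [0,0,0.035,0]
    - [0,0,0.038,0]
    - [0,0,0.038,0]
    - [0,0,0.038,0]

```text
time_s: 9.98
eef_pos: [0.5417, 0.3041, -0.003]
ee_rot: [0.0, 0.114, 0.993, 0.0]
contact_force: [-0.2, -0.5, -0.4]
grip_width: 0.0837
gripper_force: 0.0
```

Run:
```python
from h import *
go(.542,.304,-.005,76.9)
tips([285,287,289],range(196,210))
```

```text
row [-0.0004 -0.0001  0.0025  0.0002] now 9.975 [ 0.5417  0.3041 -0.003 ] head 76.91 F [-0.2 -0.5 -0.4] w 0.0837
[ 0.5417  0.3041 -0.003 ] 0.08341475422661042 [ 0.   0.4 -0.2]
285 [(196, 0.526, 0.254, 0.049), (197, 0.526, 0.254, 0.046), (198, 0.527, 0.259, 0.04), (199, 0.526, 0.256, 0.039), (200, 0.526, 0.257, 0.036), (201, 0.526, 0.259, 0.031), (202, 0.525, 0.255, 0.031), (203, 0.531, 0.278, 0.014), (204, 0.53, 0.277, 0.012), (205, 0.53, 0.277, 0.009), (206, 0.53, 0.28, 0.004), (207, 0.53, 0.277, 0.003), (208, 0.53, 0.278, -0.001), (209, 0.529, 0.277, -0.003)]
287 [(196, 0.531, 0.254, 0.048), (197, 0.531, 0.254, 0.045), (198, 0.531, 0.254, 0.042), (199, 0.254, -0.821, 0.684), (200, 0.531, 0.258, 0.034), (201, 0.532, 0.261, 0.029), (202, 0.531, 0.258, 0.028), (203, 0.536, 0.278, 0.013), (204, 0.536, 0.278, 0.01), (205, 0.536, 0.279, 0.007), (206, 0.536, 0.279, 0.003), (207, 0.534, 0.274, 0.003), (208, 0.535, 0.279, -0.003), (209, 0.533, 0.272, -0.001)]
289 [(196, 0.536, 0.253, 0.047), (197, 0.536, 0.255, 0.043), (198, 0.536, 0.257, 0.039), (199, 0.535, 0.252, 0.039), (200, 0.536, 0.257, 0.034), (201, 0.537, 0.262, 0.027), (202, 0.536, 0.259, 0.026), (203, 0.54, 0.274, 0.014), (204, 0.54, 0.275, 0.01), (205, 0.54, 0.274, 0.008), (206, 0.54, 0.275, 0.004), (207, 0.54, 0.275, 0.002), (208, 0.539, 0.273, -0.0), (209, 0.539, 0.272, -0.003)]
```

Emit:
carry_out:
  steps:
    - [0,0,0.002,0]
    - [0,0,0.002,0]
    - [0,0,0.002,0]
    - [0,0,0.002,0]
    - [0,0,0.002,0]
  hand: 0.55
  grip_force: 20

```text
time_s: 10.65
eef_pos: [0.5416, 0.3041, -0.0049]
ee_rot: [0.0, 0.114, 0.993, 0.0]
contact_force: [-0.7, 1.3, -0.1]
grip_width: 0.0638
gripper_force: 20.0
```

Run:
```python
from h import *
go(.427,-.2412,.08,97.4)
```

```text
row [-0.0149 -0.6963 -0.1063 -0.2277] now 10.65 [ 0.5416  0.3041 -0.0049] head 76.91 F [-0.7  1.3 -0.1] w 0.0638
```

Plate gripped at 63.8 mm. Lifting and carrying it to the mat.

Emit:
carry_out:
  steps:
    - [0,0,-0.01,0]
    - [0,0,-0.03,0]
    - [0,0,-0.06,0]
    - [0,-0.01,-0.085,0]
    - [-0.001,-0.05,-0.1,0]
    - [-0.002,-0.1,-0.1,0]
    - [-0.003,-0.16,-0.1,0]
    - [-0.005,-0.22,-0.1,0]

```text
time_s: 11.65
eef_pos: [0.505, 0.1301, 0.076]
ee_rot: [0.0, 0.114, 0.994, 0.0]
contact_force: [0.1, -0.3, -2.2]
grip_width: 0.0635
gripper_force: 20.0
```

Emit:
carry_out:
  steps:
    - [-0.001,-0.06,0,-0.03]
    - [-0.003,-0.12,0,-0.06]
    - [-0.004,-0.18,0,-0.1]
    - [-0.005,-0.24,0,-0.14]
    - [-0.007,-0.3,0,-0.18]
    - [-0.008,-0.36,0,-0.21]
    - [-0.009,-0.42,0,-0.228]
    - [-0.0099,-0.45,0,-0.228]

```text
time_s: 12.65
eef_pos: [0.4309, -0.2231, 0.0759]
ee_rot: [0.0, -0.064, 0.998, -0.0]
contact_force: [-0.5, 1.0, -1.3]
grip_width: 0.064
gripper_force: 20.0
```

Run:
```python
from h import *
p=plate(.010,(215,234)); go(.427,-.2412,.0,97.4)
H,S,V=cv2.split(cv2.cvtColor(p,cv2.COLOR_RGB2HSV))
c=blob((S<120)&(V>120),proj("top",[.542,.304,.01])[0],15,3); q=cast("top",c,.017)[:,:2]; print("dish",cv2.minEnclosingCircle((q*1000).astype(np.float32)))
a=cv2.resize(p[190:290,180:250,::-1],(350,500),interpolation=cv2.INTER_CUBIC)
b=cv2.resize(cams.camera("side")[0][200:420,200:400,::-1],(450,495),interpolation=cv2.INTER_CUBIC)
o=np.zeros((500,800,3),np.uint8);o[:,:350]=a;o[:495,350:]=b;cv2.imwrite("pics/s4.png",o)
```

```text
rect (array([0.5435066 , 0.30452117]), (98.49520111083984, 62.857383728027344), -11.34014892578125) hull centroid [0.5436 0.3046]
bores [[0.5909, 0.3212], [0.5809, 0.2716], [0.506, 0.338], [0.4965, 0.2886]] mean [0.5436 0.3048]
row [ 0.0078 -0.0197  0.0949 -0.0011] now 12.7 [ 0.4311 -0.2247  0.0759] head 97.3 F [ 0.2 -1.8 -1.7] w 0.0641
dish ((542.515380859375, 305.76641845703125), 31.874805450439453)
```

View pics/s4.png

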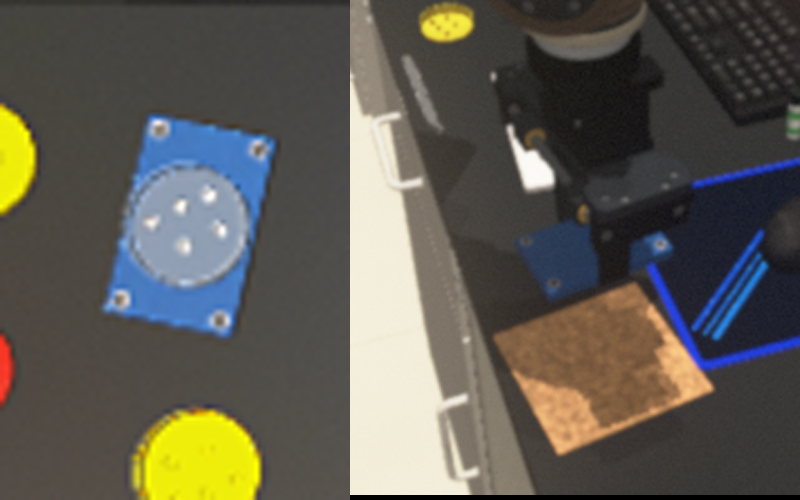

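The plate is held level just off the mat's upper-left corner. Dish_low and plate_low are at left crop (188,225), undisturbed. Centring and lowering.

Emit:
carry_out:
  steps:
    - [0.004,-0.012,0.02,0]
    - [0.0078,-0.0197,0.05,0]
    - [0.0078,-0.0197,0.08,0]
    - [0.0078,-0.0197,0.1,0]
    - [0.0078,-0.0197,0.112,0]
    - [0.0078,-0.0197,0.117,0]
    - [0.0078,-0.0197,0.12,0]
    - [0.0078,-0.0197,0.12,0]

```text
time_s: 13.75
eef_pos: [0.4278, -0.2372, -0.0208]
ee_rot: [0.0, -0.065, 0.998, -0.0]
contact_force: [-0.6, -0.2, -1.4]
grip_width: 0.0639
gripper_force: 20.0
```

Run:
```python
from h import *
go(.427,-.2412,-.025,97.4)
```

```text
row [ 0.0016 -0.0048  0.0053  0.0004] now 13.75 [ 0.4278 -0.2372 -0.0208] head 97.43 F [-0.6 -0.2 -1.4] w 0.0639
```

Emit:
carry_out:
  steps:
    - [0.0012,-0.0048,0.0,0]
    - [0.0012,-0.0048,0.0025,0]
    - [0.0012,-0.0048,0.004,0]
    - [0.0012,-0.0048,0.005,0]
    - [0.0012,-0.0048,0.0055,0]
    - [0.0012,-0.0048,0.0055,0]

```text
time_s: 14.5
eef_pos: [0.4271, -0.2411, -0.025]
ee_rot: [0.0, -0.065, 0.998, -0.0]
contact_force: [-1.8, 0.8, 5.5]
grip_width: 0.0639
gripper_force: 20.0
```

Contact at 5.5 N. Releasing and rising.

Emit:
carry_out:
  steps:
    - [0,0,0,0]
    - [0,0,0,0]
    - [0,0,0,0]
    - [0,0,-0.01,0]
    - [0,0,-0.04,0]
    - [0,0,-0.09,0]
    - [0,0,-0.125,0]
    - [0,0,-0.125,0]
  hand: 0.8

```text
time_s: 15.5
eef_pos: [0.428, -0.2416, 0.0767]
ee_rot: [0.002, -0.065, 0.998, -0.001]
contact_force: [-0.5, -0.5, -0.4]
grip_width: 0.0758
gripper_force: 0.0
```

Run:
```python
from h import *
go(.5428,.3053,.05,78.8)
```

```text
row [-0.2307  0.6595  0.0322  0.2071] now 15.5 [ 0.428  -0.2416  0.0767] head 97.43 F [-0.5 -0.5 -0.4] w 0.0758
```

Returning to the stack for dish_low.

Emit:
carry_out:
  steps:
    - [-0.028,0.08,0,0.02]
    - [-0.056,0.16,0,0.05]
    - [-0.084,0.24,0,0.08]
    - [-0.112,0.32,0,0.11]
    - [-0.14,0.4,0,0.14]
    - [-0.168,0.48,0,0.17]
    - [-0.2,0.57,0,0.2]
    - [-0.2307,0.6595,0.01,0.2071]
  hand: 0.82

```text
time_s: 16.5
eef_pos: [0.5299, 0.2502, 0.0698]
ee_rot: [-0.0, 0.098, 0.995, -0.0]
contact_force: [0.7, -1.0, 0.2]
grip_width: 0.0777
gripper_force: 0.0
```

Emit:
carry_out:
  steps:
    - [0,0,0.01,0]
    - [0,0,0.03,0]
    - [0,0,0.03,0]

```text
time_s: 16.88
eef_pos: [0.529, 0.2464, 0.0448]
ee_rot: [-0.002, 0.098, 0.995, -0.001]
contact_force: [0.8, 0.5, -0.4]
grip_width: 0.078
gripper_force: 0.0
```

Run:
```python
from h import *
p=plate(.014,proj("top",[.427,-.241,.014])[0],t=110)
go(.5428,.3053,-.013,78.8)
```

```text
rect (array([ 0.44684678, -0.23074496]), (140.77537536621094, 90.87174987792969), 2.365093231201172) hull centroid [ 0.4502 -0.2373]
bores [[0.4974, -0.2136], [0.4936, -0.2275], [0.4951, -0.261], [0.4755, -0.2328], [0.4737, -0.2601], [0.4693, -0.2047], [0.466, -0.2131], [0.455, -0.27], [0.4043, -0.2764], [0.3874, -0.2739], [0.3849, -0.2157], [0.3815, -0.2236]] mean [ 0.4486 -0.2394]
row [-0.002   0.0753  0.0733 -0.0012] now 16.925 [0.5295 0.2466 0.0457] head 78.69 F [-0.7 -0.5  0.1] w 0.0779
```

It fell short by 60 mm in y because of the row speed limit. Making that up at height, then descending.

Emit:
carry_out:
  steps:
    - [-0.001,0.04,0,0]
    - [-0.002,0.0753,0,0]
    - [-0.002,0.0753,0.0,0]
    - [-0.002,0.0753,0.03,0]
    - [-0.002,0.0753,0.05,0]
    - [-0.002,0.0753,0.066,0]
    - [-0.002,0.0753,0.071,0]
    - [-0.002,0.0753,0.071,0]

```text
time_s: 17.92
eef_pos: [0.5433, 0.3067, -0.0102]
ee_rot: [-0.0, 0.098, 0.995, 0.0]
contact_force: [-0.9, -0.0, -0.0]
grip_width: 0.0779
gripper_force: 0.0
```

Run:
```python
from h import *
go(.5428,.3053,-.013,78.8)
tips([286,289],range(203,213))
```

```text
row [ 0.0003 -0.0019  0.0035 -0.0002] now 17.925 [ 0.5433  0.3067 -0.0102] head 78.78 F [-0.9 -0.  -0. ] w 0.0779
[ 0.5435  0.3069 -0.0099] 0.0778489515452357 [0.3 1.1 0.9]
286 [(203, 0.529, 0.261, 0.024), (204, 0.53, 0.265, 0.019), (205, 0.533, 0.278, 0.008), (206, 0.533, 0.279, 0.004), (207, 0.531, 0.271, 0.006), (208, 0.532, 0.276, -0.0), (209, 0.531, 0.275, -0.002), (210, 0.53, 0.272, -0.004), (211, 0.528, 0.264, -0.002), (212, 0.528, 0.262, -0.004)]
289 [(203, 0.538, 0.265, 0.02), (204, 0.541, 0.278, 0.009), (205, 0.54, 0.275, 0.008), (206, 0.54, 0.274, 0.005), (207, 0.54, 0.276, 0.001), (208, 0.54, 0.276, -0.002), (209, 0.539, 0.272, -0.003), (210, 0.538, 0.269, -0.004), (211, 0.536, 0.263, -0.003), (212, 0.535, 0.26, -0.004)]
```

Emit:
carry_out:
  steps:
    - [0,-0.0019,0.0035,0]
    - [0,-0.0019,0.0035,0]
    - [0,-0.0019,0.0035,0]
    - [0,-0.0019,0.0035,0]
    - [0,-0.0019,0.0035,0]
  hand: 0.5
  grip_force: 6

```text
time_s: 18.6
eef_pos: [0.543, 0.3054, -0.0129]
ee_rot: [0.0, 0.098, 0.995, 0.0]
contact_force: [0.2, 0.1, 1.2]
grip_width: 0.0588
gripper_force: 6.0
```

Run:
```python
from h import *
go(.4995,.1228,-.013,78.8)
```

```text
row [ 9.000e-03 -2.344e-01  0.000e+00 -1.000e-04] now 18.6 [ 0.543   0.3054 -0.0129] head 78.79 F [0.2 0.1 1.2] w 0.0588
```

Emit:
carry_out:
  steps:
    - [0,0,-0.012,0]
    - [0,0,-0.035,0]
    - [0.001,-0.02,-0.06,0]
    - [0.003,-0.07,-0.065,0]
    - [0.005,-0.13,-0.065,0]
    - [0.007,-0.18,-0.065,0]
    - [0.009,-0.22,-0.065,0]
    - [0.009,-0.2344,-0.065,0]

```text
time_s: 19.6
eef_pos: [0.4996, 0.1216, 0.0401]
ee_rot: [0.001, 0.098, 0.995, 0.0]
contact_force: [-0.4, 0.0, -0.9]
grip_width: 0.0588
gripper_force: 6.0
```

Emit:
carry_out:
  steps:
    - [0,0,0,0]
    - [0,0,0.015,0]
    - [0,0,0.035,0]
    - [0,0,0.046,0]
    - [0,0,0.052,0]
    - [0,0,0.054,0]
    - [0,0,0.054,0]

```text
time_s: 20.48
eef_pos: [0.4995, 0.1228, -0.0042]
ee_rot: [0.0, 0.098, 0.995, 0.0]
contact_force: [-0.2, -0.8, -0.3]
grip_width: 0.0589
gripper_force: 6.0
```

Run:
```python
from h import *
go(.4995,.1228,-.013,78.8); p=plate(.010,(215,236))
```

```text
row [ 0.     -0.0001  0.011  -0.0001] now 20.475 [ 0.4995  0.1228 -0.0042] head 78.79 F [-0.2 -0.8 -0.3] w 0.0589
rect (array([0.5435066 , 0.30452117]), (98.49520111083984, 62.857383728027344), -11.34014892578125) hull centroid [0.5436 0.3046]
bores [[0.5909, 0.3212], [0.5809, 0.2716], [0.5064, 0.3379], [0.4965, 0.2886]] mean [0.5437 0.3048]
```

Emit:
carry_out:
  steps:
    - [0,0,0.004,0]
    - [0,0,0.007,0]
    - [0,0,0.009,0]
    - [0,0,0.0105,0]
    - [0,0,0.0112,0]
    - [0,0,0.0112,0]

```text
time_s: 21.28
eef_pos: [0.4995, 0.1228, -0.013]
ee_rot: [0.0, 0.098, 0.995, 0.0]
contact_force: [-0.8, 0.1, 3.1]
grip_width: 0.059
gripper_force: 6.0
```

Contact at 3 N. Releasing, rising, and returning for plate_low.

Emit:
carry_out:
  steps:
    - [0,0,0,0]
    - [0,0,0,0]
    - [0,0,0,0]
    - [0,0,-0.015,0]
    - [0,0,-0.05,0]
    - [0,0,-0.08,0]
    - [0,0,-0.08,0]
  hand: 0.8

```text
time_s: 22.15
eef_pos: [0.5004, 0.123, 0.0528]
ee_rot: [0.002, 0.098, 0.995, 0.0]
contact_force: [0.2, 0.3, -0.1]
grip_width: 0.0762
gripper_force: 0.0
```

Run:
```python
from h import *
go(.5437,.3048,0,78.8)
```

```text
row [-8.800e-03  2.334e-01  6.630e-02 -1.000e-04] now 22.15 [0.5004 0.123  0.0528] head 78.8 F [ 0.2  0.3 -0.1] w 0.0762
```

Emit:
carry_out:
  steps:
    - [-0.003,0.06,0,0]
    - [-0.005,0.12,0,0]
    - [-0.008,0.18,0,0]
    - [-0.0101,0.2339,0,0]
    - [-0.0101,0.2339,0.02,0]
    - [-0.0101,0.2339,0.05,0]
    - [-0.0101,0.2339,0.075,0]
    - [-0.0101,0.2339,0.085,0]
  hand: 0.85

```text
time_s: 23.15
eef_pos: [0.5427, 0.3035, -0.0191]
ee_rot: [-0.001, 0.098, 0.995, -0.001]
contact_force: [-0.3, -0.1, 0.1]
grip_width: 0.0804
gripper_force: 0.0
```

Emit:
carry_out:
  steps:
    - [0,0,0.003,0]
    - [0,0,0.005,0]
    - [0,0,0.005,0]

```text
time_s: 23.52
eef_pos: [0.5439, 0.3048, -0.0208]
ee_rot: [0.0, 0.098, 0.995, 0.0]
contact_force: [-0.3, -0.0, -0.3]
grip_width: 0.0806
gripper_force: 0.0
```

Run:
```python
from h import *
go(.5437,.3048,-.025,78.8)
tips([286,289],range(204,216))
```

```text
row [ 0.0003 -0.0001  0.0053 -0.0001] now 23.525 [ 0.5439  0.3048 -0.0208] head 78.79 F [-0.3 -0.  -0.3] w 0.0806
[ 0.5439  0.3049 -0.0207] 0.08095972101972211 [ 0.1  0.4 -0.4]
286 [(204, 0.528, 0.258, 0.023), (205, 0.527, 0.256, 0.021), (206, 0.528, 0.259, 0.016), (207, 0.528, 0.26, 0.013), (208, 0.529, 0.263, 0.008), (209, 0.53, 0.271, -0.0), (210, 0.53, 0.271, -0.003), (211, 0.529, 0.267, -0.003), (212, 0.527, 0.261, -0.003), (213, 0.526, 0.255, -0.002), (214, 0.524, 0.25, -0.002), (215, 0.524, 0.248, -0.004)]
289 [(204, 0.536, 0.259, 0.02), (205, 0.536, 0.258, 0.018), (206, 0.536, 0.261, 0.013), (207, 0.535, 0.259, 0.012), (208, 0.536, 0.261, 0.007), (209, 0.539, 0.272, -0.003), (210, 0.538, 0.269, -0.003), (211, 0.536, 0.262, -0.002), (212, 0.534, 0.256, -0.002), (213, 0.532, 0.249, 0.0), (214, 0.533, 0.252, -0.005), (215, 0.531, 0.245, -0.003)]
```

Emit:
carry_out:
  steps:
    - [0,0,0.003,0]
    - [0,0,0.005,0]
    - [0,0,0.005,0]
    - [0,0,0.005,0]
    - [0,0,0.005,0]
    - [0,0,0.005,0]
  hand: 0.55
  grip_force: 20

```text
time_s: 24.32
eef_pos: [0.5437, 0.3047, -0.0253]
ee_rot: [-0.0, 0.098, 0.995, -0.0]
contact_force: [-0.7, 0.3, -1.1]
grip_width: 0.0636
gripper_force: 20.0
```

Run:
```python
from h import *
go(.427,-.2412,.06,97.4)
p=cams.camera("top")[0]; u,v=proj("top",[.427,-.241,.014])[0].astype(int); print(u,v)
cv2.imwrite("t5.png",p[:,:,::-1])
H,S,V=cv2.split(cv2.cvtColor(p,cv2.COLOR_RGB2HSV)); print([(k,int(H[v+5,k]),int(S[v+5,k]),int(V[v+5,k])) for k in range(u-32,u+32,4)])
print([(k,int(H[k,u+5]),int(S[k,u+5]),int(V[k,u+5])) for k in range(v-32,v+32,4)])
```

```text
row [ 0.0104 -0.6978 -0.1065 -0.2068] now 24.325 [ 0.5437  0.3047 -0.0253] head 78.79 F [-0.7  0.3 -1.1] w 0.0636
441 283
[(409, 9, 36, 91), (413, 4, 24, 85), (417, 21, 121, 245), (421, 18, 131, 243), (425, 19, 128, 243), (429, 129, 50, 118), (433, 109, 143, 204), (437, 109, 141, 205), (441, 109, 138, 199), (445, 109, 138, 201), (449, 110, 139, 200), (453, 109, 140, 200), (457, 18, 138, 245), (461, 21, 125, 244), (465, 18, 131, 242), (469, 0, 25, 82)]
[(251, 3, 46, 61), (255, 127, 116, 143), (259, 21, 123, 244), (263, 108, 166, 210), (267, 109, 151, 203), (271, 109, 150, 204), (275, 109, 147, 203), (279, 109, 145, 200), (283, 109, 139, 198), (287, 109, 137, 199), (291, 109, 137, 201), (295, 109, 134, 201), (299, 109, 134, 200), (303, 109, 146, 206), (307, 17, 131, 238), (311, 7, 33, 99)]
```

Gripped. Lifting and carrying to the mat, then measuring the first plate there.

Emit:
carry_out:
  steps:
    - [0,0,-0.01,0]
    - [0,0,-0.03,0]
    - [0,0,-0.06,0]
    - [0,-0.01,-0.09,0]
    - [0.001,-0.05,-0.1065,0]
    - [0.002,-0.1,-0.1065,0]
    - [0.003,-0.16,-0.1065,0]
    - [0.004,-0.22,-0.1065,0]

```text
time_s: 25.38
eef_pos: [0.5063, 0.1316, 0.0613]
ee_rot: [0.001, 0.097, 0.995, 0.0]
contact_force: [1.1, 0.3, -1.3]
grip_width: 0.0634
gripper_force: 20.0
```

Run:
```python
from h import *
p=cv2.imread("t5.png")[:,:,::-1].copy(); H,S,V=cv2.split(cv2.cvtColor(p,cv2.COLOR_RGB2HSV))
m=(H>100)&(H<118)&(S>100)&(V>165); c=blob(m,(441,284),30,5); print("plate",rect("top",c,.014))
k=np.zeros(p.shape[:2],np.uint8); cv2.fillPoly(k,[c],1); nb,_,st,ce=cv2.connectedComponentsWithStats(((S<110)&(k>0)).astype(np.uint8))
for j in range(1,nb): print(st[j,4],cast("top",ce[j],.014)[0,:2].round(4))
mc=((H>5)&(H<25)&(S>70)&(V>130))|m; print("mat",rect("top",blob(mc,(441,283),60,5),.004))
go(.427,-.2412,.06,97.4)
```

```text
plate (array([ 0.42679027, -0.24261558]), (97.663818359375, 61.12298583984375), 7.381717681884766)
1 [ 0.4755 -0.2413]
18 [ 0.4732 -0.262 ]
16 [ 0.466  -0.2127]
1 [ 0.4514 -0.27  ]
1 [ 0.42   -0.2742]
1 [ 0.4152 -0.2741]
1 [ 0.4007 -0.2763]
14 [ 0.3875 -0.2729]
15 [ 0.3816 -0.224 ]
1 [ 0.379  -0.2542]
mat (array([ 0.46360044, -0.21315965]), (211.9114227294922, 176.95635986328125), 7.765421390533447)
row [ 0.0069 -0.4764  0.0013 -0.2064] now 25.375 [0.5063 0.1316 0.0613] head 78.82 F [ 1.1  0.3 -1.3] w 0.0634
```

Emit:
carry_out:
  steps:
    - [0.001,-0.06,0,-0.03]
    - [0.002,-0.12,0,-0.06]
    - [0.003,-0.18,0,-0.09]
    - [0.004,-0.24,0,-0.12]
    - [0.005,-0.3,0,-0.15]
    - [0.006,-0.36,0,-0.18]
    - [0.0065,-0.42,0,-0.2064]
    - [0.0068,-0.46,0,-0.2064]

```text
time_s: 26.38
eef_pos: [0.4293, -0.2293, 0.0612]
ee_rot: [0.001, -0.064, 0.998, -0.001]
contact_force: [0.7, 0.7, -0.9]
grip_width: 0.0637
gripper_force: 20.0
```

Emit:
carry_out:
  steps:
    - [0,0,0.0,0]
    - [0,0,0.01,0]
    - [0,0,0.02,0]
    - [0,0,0.02,0]

```text
time_s: 26.88
eef_pos: [0.4294, -0.2262, 0.0433]
ee_rot: [-0.001, -0.065, 0.998, 0.001]
contact_force: [0.2, 0.2, -1.7]
grip_width: 0.0637
gripper_force: 20.0
```

Run:
```python
from h import *
go(.4272,-.2411,-.0113,97.43)
```

```text
row [ 0.005  -0.0182  0.0682  0.    ] now 26.875 [ 0.4294 -0.2262  0.0433] head 97.43 F [ 0.2  0.2 -1.7] w 0.0637
```

Emit:
carry_out:
  steps:
    - [0.0025,-0.01,0,0]
    - [0.005,-0.0182,0,0]
    - [0.005,-0.0182,0.02,0]
    - [0.005,-0.0182,0.04,0]
    - [0.005,-0.0182,0.054,0]
    - [0.005,-0.0182,0.058,0]
    - [0.005,-0.0182,0.058,0]
    - [0.005,-0.0182,0.058,0]

```text
time_s: 27.88
eef_pos: [0.4276, -0.2422, -0.002]
ee_rot: [0.0, -0.064, 0.998, -0.0]
contact_force: [-0.2, -0.3, -1.7]
grip_width: 0.0639
gripper_force: 20.0
```

Run:
```python
from h import *
go(.4272,-.2411,-.0113,97.43)
```

```text
row [ 0.0003  0.0015  0.0116 -0.0007] now 27.875 [ 0.4276 -0.2422 -0.002 ] head 97.37 F [-0.2 -0.3 -1.7] w 0.0639
```

Emit:
carry_out:
  steps:
    - [0.0003,0.0015,0.003,-0.0007]
    - [0.0003,0.0015,0.005,-0.0007]
    - [0.0003,0.0015,0.005,-0.0007]
    - [0.0003,0.0015,0.005,-0.0007]

```text
time_s: 28.38
eef_pos: [0.4271, -0.2409, -0.0064]
ee_rot: [0.0, -0.065, 0.998, 0.0]
contact_force: [0.8, -0.2, -1.6]
grip_width: 0.0637
gripper_force: 20.0
```

Run:
```python
from h import *
go(.4272,-.2411,-.0113,97.43)
```

```text
row [-0.0001 -0.0002  0.0061  0.    ] now 28.375 [ 0.4271 -0.2409 -0.0064] head 97.43 F [ 0.8 -0.2 -1.6] w 0.0637
```

Aligned within 0.2 mm. Lowering the last 5 mm slowly.

Emit:
carry_out:
  steps:
    - [0,0,0.002,0]
    - [0,0,0.0035,0]
    - [0,0,0.0045,0]
    - [0,0,0.0052,0]
    - [0,0,0.0058,0]
    - [0,0,0.0062,0]
    - [0,0,0.0062,0]

```text
time_s: 29.25
eef_pos: [0.427, -0.2409, -0.0114]
ee_rot: [0.0, -0.065, 0.998, 0.0]
contact_force: [-0.3, 0.1, 0.3]
grip_width: 0.0635
gripper_force: 20.0
```

Emit:
carry_out:
  steps:
    - [0,0,0.0006,0]
    - [0,0,0.0008,0]
    - [0,0,0.0008,0]

```text
time_s: 29.62
eef_pos: [0.4271, -0.2409, -0.0114]
ee_rot: [0.0, -0.065, 0.998, -0.0]
contact_force: [-2.7, 1.4, 8.6]
grip_width: 0.0631
gripper_force: 20.0
```

Firm contact at 8.6 N. Releasing, rising and moving aside for a look.

Emit:
carry_out:
  steps:
    - [0,0,0,0]
    - [0,0,0,0]
    - [0,0,0,0]
    - [0,0,-0.01,0]
    - [0,0,-0.04,0]
    - [0,0,-0.09,0]
    - [0,0,-0.15,0]
    - [0,0,-0.2,0]
  hand: 0.8

```text
time_s: 30.62
eef_pos: [0.427, -0.2409, 0.1502]
ee_rot: [0.0, -0.065, 0.998, -0.0]
contact_force: [0.3, 0.2, -0.3]
grip_width: 0.076
gripper_force: 0.0
```

Emit:
carry_out:
  steps:
    - [0,0.07,-0.03,0]
    - [0,0.14,-0.03,0]
    - [0,0.21,-0.03,0]
    - [0,0.28,-0.03,0]
    - [0,0.35,-0.03,0]
    - [0,0.42,-0.03,0]
    - [0,0.49,-0.03,0]
    - [0,0.56,-0.03,0]

```text
time_s: 31.62
eef_pos: [0.3685, 0.2051, 0.1726]
ee_rot: [0.0, -0.065, 0.998, 0.0]
contact_force: [0.6, 0.2, 0.0]
grip_width: 0.076
gripper_force: 0.0
```

Emit:
carry_out:
  steps:
    - [0,0.07,0,0]
    - [0,0.14,0,0]
    - [0,0.21,0,0]
    - [0,0.28,0,0]
    - [0,0.28,0,0]
    - [0,0.28,0,0]

```text
time_s: 32.38
eef_pos: [0.3397, 0.4249, 0.172]
ee_rot: [-0.0, -0.065, 0.998, -0.0]
contact_force: [0.5, 0.1, -0.0]
grip_width: 0.0762
gripper_force: 0.0
```

Run:
```python
from h import *
p=cams.camera("top")[0]; s=cams.camera("side")[0]
H,S,V=cv2.split(cv2.cvtColor(p,cv2.COLOR_RGB2HSV))
c=blob((H>100)&(H<118)&(S>100)&(V>165),(441,283),30,5); print("plate",rect("top",c,.024))
a=cv2.resize(p[215:325,260:480,::-1],(800,400),interpolation=cv2.INTER_CUBIC)[:,:]
b=cv2.resize(s[215:415,220:400,::-1],(540,600),interpolation=cv2.INTER_CUBIC)
cv2.imwrite("pics/s5.png",np.hstack([cv2.resize(p[220:320,400:480,::-1],(260,325),interpolation=cv2.INTER_CUBIC) if 0 else np.vstack([cv2.resize(p[225:320,400:482,::-1],(260,300),interpolation=cv2.INTER_CUBIC),cv2.resize(p[215:305,268:358,::-1],(260,300),interpolation=cv2.INTER_CUBIC)]),b]))
print(observe()["eef_pos"])
```

```text
plate (array([ 0.42637482, -0.24255945]), (97.80497741699219, 61.065093994140625), 7.374094486236572)
[0.34029624 0.42437994 0.17228265]
```

View pics/s5.png

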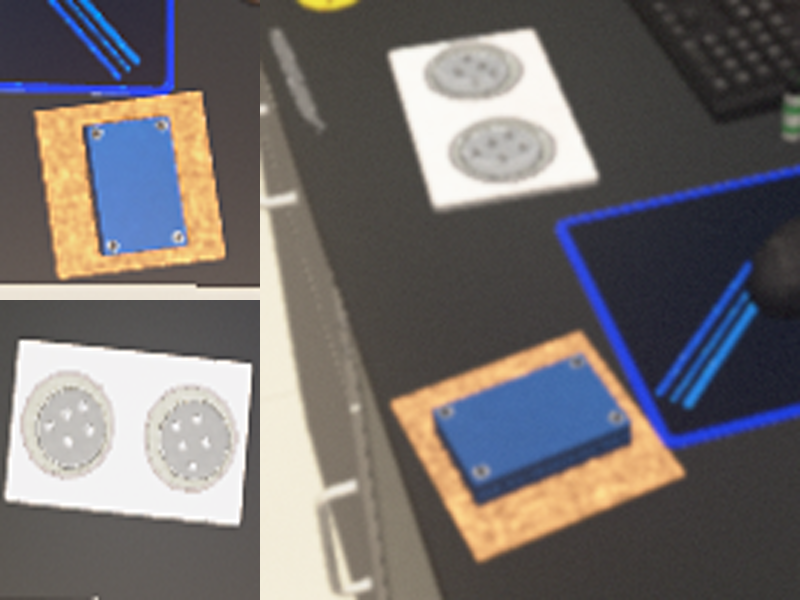

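Both dishes lie inside the grey circles, at left crop (68,430) and (190,440). The plates form a flush pile on the mat at (137,185), with centres agreeing within 0.5 mm and yaw equal. The tweezers and vial stand undisturbed in this view. Handing in.

```bash
python3 -c "
from plant import ticket
print(ticket.close_job())"
```

```text
the job is handed in; nothing more can be done
None
```

I took the stack apart from the top down and handed it in at about 32 s of the 72 s: each dish rests inside its own grey circle, and the two plates are piled flush on the middle of the cork mat (centres within 0.5 mm, yaw equal).

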